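# Seat the dust-cup cap and hold the purge knob at its third stop

### The job

The round cap of the dust cup on top of the dust extractor stands proud: press it down until it is fully home. Then take the bar-shaped purge knob, turn it clockwise from its home mark, counting the clicks, to the third stop, never on to the fourth, and finish while still holding it there, because it springs back when let go. Do not press the red button, and leave the other things on the bench where they are.

Things in the scene. Friction and masses are not known exactly. Their poses are not given: they have to be found in the camera images.
- extractor: compact dust extractor, a grey box 240 (x) x 360 (y) x 130 mm tall, fixed; origin under its centre, x to its back, y to its left, z up. On its flat top, in its x, y: cap's centre (-10, 90) mm, knob's axis (-10, -90), red button (75, 0) in a housing 44 mm wide, 22 mm high with the button, inlet stub (85, 115), 56 mm wide, 52 mm high
- cup_cap (a joint): how far the round grey cap of the dust cup stands proud, m; 0 = fully home, at most 0.014, always over 0.004 at the start. It slides straight down with a steady rubbing resistance of about 8 N, meets a hard stop when home, and stays where it is left
- cap_top (a point): centre of the upper face of the cap: the cap is a disc 74 mm across and 10 mm thick with a flat boss in the middle 34 mm across and 4 mm high; this point is the middle of the boss's top, 150 mm above the bench when the cap is home. The dark collar round it is 90 mm across and 6 mm high
- purge_knob (a joint): angle of the indexing knob, rad, growing clockwise from above; 0 = home, where it starts. Stops (clicks) every 24 degrees: 0.419, 0.838, 1.257 (third), 1.676, 2.094 (end). A return spring, 0.08 Nm at home, 0.12 at the third stop, drives it home when let go. Each click ripples the torque by up to 0.06 Nm: resistance rises after a stop, falls before the next; at a stop it is the spring's alone
- knob_bar: black grip bar of the knob, 50 long, 14 thick, 40 mm tall, white pointer line on one half; origin on the knob's axis at the bar's underside, 144 mm above the bench; x along the bar, away from the pointer (at home the bar's axes are the extractor's, pointer to its front), z up. Below: skirt 48 mm across, dial plate 88 mm across with black ticks for home (long) and five stops (short)
- power_button (a joint): travel of the red push button on the extractor, m, 0 = out, 0.006 = pressed; not to be pressed
- weighing_boat: small open aluminium boat, 56 x 42 x 11 mm with a short tab, loose on the extractor's top, at its front middle; origin at the centre of its underside
- horse_tooth: brown ridged fossil tooth, about 26 x 75 x 26 mm, lying loose on the bench in front of the extractor; origin under its middle
- obsidian_flake: glossy black stone flake, about 52 x 46 x 9 mm, loose on the bench in front of the extractor; origin under its middle
- steel_probe: thin probe with a blue handle, 165 mm long, 10 mm thick, loose on the bench to the left of the extractor; origin under its middle
- dust_brush: brush 160 mm long, loose on the bench to the right of the extractor; origin under its middle
- consolidant_jar: closed jar, 48 mm across, 60 mm tall, loose on the bench behind the extractor; origin at the centre of its underside

How it is judged:
By the outcome, as a careful person would: the job done as asked, in the order asked, and still so for the second after the job is handed in, while the arm keeps its last pose, push and grip.
It also fails if it takes over 43 s, if anything falls off the work surface, if the arm or the gripper's body presses on something with over 40 N, if the wrist force passes 120 N, or if a joint passes its speed limit or range.

### The arm

A 6-joint arm with a two-finger parallel gripper is mounted at the origin on the work surface. World frame = base frame: x ahead of the robot, y to its left, z up, the work surface at z = 0. Lengths are in m, angles in rad, forces in N, time in s.
With the tool pointing down it reaches from about 0.25 to 0.8 m from the base axis. Payload 8.5 kg.
Tool frame: the origin (TCP) lies between the finger pads; the fingertips stand 11 mm ahead of it and the grasp point (between the pads) lies 8 mm behind it (manip.tip_reach is the z of the fingertips in the tool frame, in m); z points along the fingers, y is the direction in which the jaws open and shut (so a half turn about z gives the same grasp; the last joint's range is limited). The gripper opens to 85 mm and grips with 20 to 120 N. Pads are 22 mm wide; open, the fingers measure 114 mm over their backs; the gripper's body (76 mm by 85 mm) begins 54 mm behind the grasp point. The pads swing forward as they close: fully open they stand 13 mm farther back than shut.
Start: joints at [-1.338, 0.238, -0.013, 1.319, 0, 1.571], TCP at [0.121, -0.511, 0.242] pointing down, gripper open.
Joint ranges: [-2.66, 2.66], [-1.03, 1.9], [-1.14, 1.46], [-1.82, 2.27], [-1.45, 1.34], [-3.14, 3.14]. Speed limits (rad/s): [2.22, 2.22, 2.79, 3.14, 3.14, 3.14].

### API

Orientations are given as [roll, pitch, yaw] about the fixed x, y, z axes, in that order (R = Rz(yaw) Ry(pitch) Rx(roll)).
In Python, from plant import get_state, optics, workorder, spotter, manip gives the robot as it stands. The module is installed in compiled form; this text tells all that it offers.
- The arm moves only by the tool jog_arm, never from a script. Its argument "rows" is a list of rows, each a list of 3 entries, a list of its own where there are three numbers: the shift along the world's x, y, z each as a share of 100 cm, from -1 to 1, then the turn about the world's z as a share of 2 pi rad, from -1 to 1, then the finger opening in mm, from 0 to 85.4. A call has 1 to 5 rows; each row is the pose to reach, as a shift and turn from the pose commanded when the call began, turning the shorter way round; what a row does not reach only later rows make up. A row lasts 1/12 s, in which the tool goes at most 41.7 mm and 7.16 degrees, less where a joint would pass 70% of its speed; a pose out of reach is approached as far as the arm can. A call with a number of a shift or a turn outside -1 to 1 is refused whole. A call with a gripper value outside its range is refused whole. The fingers move at their own pace and stop on an object; "newtons" is the grip in N (left out, the last holds). Time passes only in rows, so rows that repeat a pose let the fingers close. It gives the time, the measured TCP pose, the force and the opening at its end, in the units of the state.
- get_state(): the state, without advancing time (a new reading comes with each control period).
- optics.snapshot(name): name is "scene" or "top" or "wrist"; returns a dict with "pixels" (480x640x3 uint8, red, green, blue), "z_map" (480x640 float32, m along the optical axis (not along the pixel's ray), 0 where there is no reading), "K" (3x3 intrinsics, pixels), "origin" and "rotation" of the camera in the world. Camera axes: x right, y down, z forward; pixel columns grow to the right and rows downward; lengths in m; the calibration is good to about 2 mm. A picture is of the moment at which its call begins.
- workorder.hand_in(): hands the job in, once; it reports no verdict.
Trained networks look in the newest picture that a camera, given by its name, has taken for a name from the list of things; names that differ only in an ending like _2 or _b are one class to them, and where a whole thing is asked for, a point or a joint stands for the part that bears it (a point fixed in the world has none). Each returns a list of dicts, best first, with "p" (0 to 1); they miss things now and then, are a little off and sometimes report something else, mostly with a low value. They report only what shows in the picture. A call takes as long as a camera call.
- spotter.cut_out(camera, name): "region" (480x640 bool, what is visible of it) and "bbox" ([centre column, centre row, width, height] in pixels, round what is visible of it).
- spotter.place_of(camera, name): "uv" ([column, row] in pixels: a listed point, or the origin of a listed thing).
The state is a dict: "time": time; "joints": joint angles; "dq": joint speeds; "effort": joint torques, N m; "tool_pos": TCP position; "ee_rot": TCP orientation; "ft_force": force on the tool from outside, world axes, zero at the start; "torque": the same for the moment, N m; "opening": opening from 0.0 (shut) to 1.0 (fully open).
Only numpy, scipy, OpenCV 4.12 (cv2) and the standard library are available. Lean on these libraries where they do the work, as an engineer would, in place of code of your own. Each camera call takes 0.05 s, during which the arm holds its last target.

## Working session

There is one attempt and no reset: what is moved stays moved. The work goes in short steps, Python scripts to look and compute and a tool call to move; the robot and the scene stay as the last step left them, time stands still between calls to the robot, and variables do not carry over. Pictures are saved under pics/ and viewed, and the job is handed in when it is done.

Besides the shell and the picture viewer there is one more tool, called after "Emit:" as a command line: name --argument value ..., lists and objects as JSON in quotes. jog_arm: Moves the arm, as the interface text tells. Shift numbers are shares of 100 cm and turn numbers shares of 2 pi rad, none past 1 either way. Its arguments: {"type":"object","properties":{"rows":{"type":"array"},"newtons":{"type":"number"}},"required":["rows"]}

```bash
mkdir -p pics
cat > h.py <<'E'
import numpy as np, cv2
from plant import get_state, optics, workorder, spotter, manip
def snap(c,fn=None):
    s=optics.snapshot(c)
    if fn: cv2.imwrite('pics/'+fn,s['pixels'][:,:,::-1])
    return s
def w(s,u,v,z=None):
    K=s['K'];R=np.array(s['rotation']);o=np.array(s['origin'])
    if z is None: z=s['z_map'][int(round(v)),int(round(u))]
    return R@(z*np.array([(u-K[0,2])/K[0,0],(v-K[1,2])/K[1,1],1]))+o
def wz(s,u,v,zw):
    K=s['K'];R=np.array(s['rotation']);o=np.array(s['origin'])
    d=R@np.array([(u-K[0,2])/K[0,0],(v-K[1,2])/K[1,1],1])
    return o+d*(zw-o[2])/d[2]
def proj(s,p):
    K=s['K'];R=np.array(s['rotation']);o=np.array(s['origin'])
    c=R.T@(np.array(p)-o); c=K@c; return c[:2]/c[2]
E
python3 - <<'E'
from h import *
np.set_printoptions(precision=4,suppress=True)
print(get_state(), manip.tip_reach)
for c in ['scene','top']:
    s=snap(c,c+'1.png')
    print(c,s['origin'],s['rotation'],s['K'])
    for n in ['cap_top','knob_bar','power_button','extractor','weighing_boat']:
        r=spotter.place_of(c,n)
        for q in r[:2]:
            u,v=q['uv']; print(n,q['p'],u,v, w(s,u,v))
E
```

```text
{'time': 0.0, 'joints': array([-1.338 ,  0.2387, -0.0142,  1.3192,  0.    ,  1.5708]), 'dq': array([-0.0001,  0.001 ,  0.0015, -0.0013,  0.0009, -0.0009]), 'effort': array([  0.001 , -53.8776,  34.6439,   0.0184,   0.0001,  -0.    ]), 'tool_pos': array([ 0.121 , -0.5105,  0.2417]), 'ee_rot': array([-3.1402, -0.    ,  0.2328]), 'ft_force': array([-0.0412,  0.1527,  0.8498]), 'torque': array([-0.0462, -0.0039,  0.0382]), 'opening': 0.997557651280739} 0.011
scene [ 0.7799 -0.429   0.9343] [-2.5674  0.0029  0.442 ] [[599.1181   0.     328.3861]
 [  0.     599.1181 242.864 ]
 [  0.       0.       1.    ]]
cap_top 0.61 314.0 249.4 [1.24   0.0312 1.3945]
knob_bar 0.85 219.7 324.7 [1.5267 0.3178 1.6811]Traceback (most recent call last):
  File "<stdin>", line 8, in <module>
ValueError: it knows: cap_top, consolidant_jar, dust_brush, extractor, horse_tooth, knob_bar, obsidian_flake, steel_probe, weighing_boat
```

```bash
sed -i "s/R=np.array(s\['rotation'\])/R=Rm(s)/" h.py
cat >> h.py <<'E'
from scipy.spatial.transform import Rotation
def Rm(s):
    r=np.array(s['rotation'])
    return r if r.shape==(3,3) else Rotation.from_euler('xyz',r).as_matrix()
E
python3 - <<'E'
from h import *
np.set_printoptions(precision=4,suppress=True)
for c in ['scene','top']:
    s=snap(c,c+'1.png')
    print(c,s['origin'],s['rotation'])
    for n in ['cap_top','knob_bar','extractor','weighing_boat','horse_tooth','obsidian_flake','consolidant_jar','dust_brush']:
        r=spotter.place_of(c,n)
        for q in r[:2]:
            u,v=q['uv']; print(n,q['p'],u,v, w(s,u,v))
E
```

```text
scene [ 0.7799 -0.429   0.9343] [-2.5674  0.0029  0.442 ]
cap_top 0.86 317.7 252.3 [ 0.5568 -0.0008  0.162 ]
knob_bar 0.71 218.1 323.7 [ 0.486  -0.1718  0.1739]
extractor 0.88 275.1 337.0 [ 0.5544 -0.1392  0.1284]
weighing_boat 0.84 244.0 262.0 [ 0.4522 -0.0499  0.1333]
horse_tooth 0.8 253.1 240.2 [ 0.4442 -0.0071  0.1309]
obsidian_flake 0.68 183.0 279.7 [ 0.3817 -0.1161  0.1301]
obsidian_flake 0.44 147.5 417.8 [ 0.4113 -0.3019  0.022 ]
consolidant_jar 0.75 365.6 388.3 [ 0.6972 -0.1291  0.0568]
consolidant_jar 0.32 241.0 262.9 [ 0.4478 -0.0523  0.131 ]
dust_brush 0.85 147.6 417.8 [ 0.4114 -0.3018  0.022 ]
top [0.4128 0.0523 0.9553] [-2.9593 -0.0034 -1.5493]
cap_top 0.56 354.5 241.1 [0.5529 0.0046 0.1594]
knob_bar 0.55 456.5 293.9 [ 0.4716 -0.1508  0.1764]
extractor 0.82 395.5 271.2 [ 0.5099 -0.0647  0.1288]
extractor 0.28 459.2 293.6 [ 0.4717 -0.1533  0.1825]
weighing_boat 0.67 388.0 303.1 [ 0.4578 -0.0519  0.1322]
horse_tooth 0.71 317.1 347.3 [0.3826 0.0612 0.0262]
obsidian_flake 0.64 388.3 378.7 [ 0.3294 -0.0681  0.0073]
consolidant_jar 0.89 407.1 187.6 [ 0.6515 -0.0847  0.1288]
dust_brush 0.65 513.2 336.9 [ 0.4083 -0.2928  0.0179]
```

View pics/scene1.png

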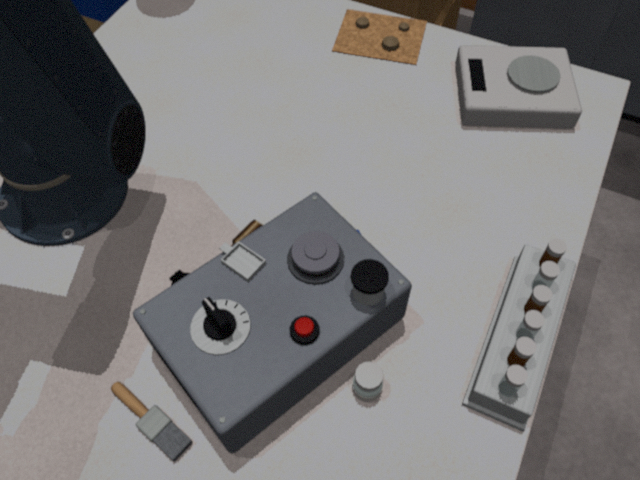

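View pics/top1.png

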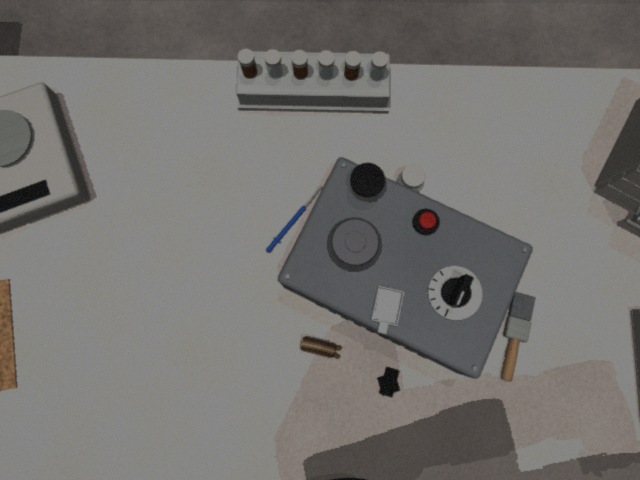

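```bash
cat > fit.py <<'E'
from h import *
from scipy import ndimage
np.set_printoptions(precision=4,suppress=True)
def cloud(s):
    v,u=np.mgrid[:480,:640]; z=s['z_map']; K=s['K']
    P=np.stack([(u-K[0,2])/K[0,0]*z,(v-K[1,2])/K[1,1]*z,z],-1)@Rm(s).T+np.array(s['origin'])
    P[z==0]=np.nan
    return P
if __name__=='__main__':
  for c in ['top','scene']:
    s=snap(c); P=cloud(s)
    m=(P[...,2]>.118)&(P[...,2]<.24)&(P[...,0]>.3)&(P[...,0]<.8)&(P[...,1]>-.4)&(P[...,1]<.2)
    l,n=ndimage.label(m); k=np.argmax(np.bincount(l.ravel())[1:])+1; m=l==k
    q=P[m]; 
    (cx,cy),(a,b),th=cv2.minAreaRect(q[:,:2].astype(np.float32))
    flat=q[(abs(q[:,2]-.13)<.006)]
    print(c,'rect',cx,cy,a,b,th,'topz',np.median(flat[:,2]))
    yaw=np.radians(th if a<b else th-90)
    for t in [yaw]:
        R=np.array([[np.cos(t),-np.sin(t)],[np.sin(t),np.cos(t)]])
        L=(P[...,:2]-[cx,cy])@R
        print('yaw',np.degrees(t))
        for nm,e,r,lo in [('cap',(-.01,.09),.055,.1365),('knob',(-.01,-.09),.05,.16),('button',(.075,0),.035,.14),('stub',(.085,.115),.04,.16)]:
            mm=(np.hypot(L[...,0]-e[0],L[...,1]-e[1])<r)&(P[...,2]>lo)
            x=P[mm]; 
            if len(x): 
                (c2,_,_)=cv2.minAreaRect(x[:,:2].astype(np.float32)); print(nm,len(x),'local',np.median(L[mm],0),(np.array(c2)-[cx,cy])@R,'z',np.percentile(x[:,2],[10,50,90,98]),'pred',np.array([cx,cy])+R@np.array(e))
E
python3 fit.py
python3 - <<'E'
from h import *
s=snap('top'); im=s['pixels'][130:390,270:550]; cv2.imwrite('pics/t2.png',cv2.resize(im[:,:,::-1],None,fx=2.8,fy=2.3))
E
```

```text
top rect 0.5237544178962708 -0.08247172832489014 0.3611462712287903 0.2414625883102417 64.98052978515625 topz 0.1294986859171915
yaw -25.019470214843754
cap 1825 local [-0.0122  0.0897] [-0.0102  0.0904] z [0.153  0.1572 0.1609 0.1628] pred [0.5528 0.0033]
knob 409 local [-0.011  -0.0876] [-0.0096 -0.0898] z [0.1679 0.1824 0.1845 0.1858] pred [ 0.4766 -0.1598]
button 481 local [0.0728 0.0012] [0.0748 0.0009] z [0.1406 0.1438 0.1523 0.1536] pred [ 0.5917 -0.1142]
stub 957 local [0.0834 0.1151] [0.0842 0.1154] z [0.1795 0.1814 0.1831 0.184 ] pred [ 0.6494 -0.0142]
scene rect 0.5205664038658142 -0.08215978741645813 0.35912105441093445 0.24267977476119995 65.20222473144531 topz 0.12996436335336936
yaw -24.797775268554688
cap 1894 local [-0.0035  0.0859] [-0.0067  0.0875] z [0.1384 0.1573 0.1611 0.1632] pred [0.5492 0.0037]
knob 458 local [-0.0043 -0.0908] [-0.0085 -0.0896] z [0.1677 0.1832 0.1852 0.1862] pred [ 0.4737 -0.1597]
button 609 local [ 0.0784 -0.0019] [0.076  0.0003] z [0.1409 0.144  0.1525 0.154 ] pred [ 0.5887 -0.1136]
stub 1118 local [0.0884 0.1125] [0.0861 0.1149] z [0.1786 0.1815 0.1833 0.1841] pred [ 0.646  -0.0134]
```

Emit:
jog_arm --rows '[[[0.027,0.032,0],-0.02,0],[[0.054,0.064,0],-0.04,0],[[0.081,0.096,0],-0.06,0],[[0.108,0.128,0],-0.08,0],[[0.135,0.16,0],-0.1,0]]' --newtons 40

```text
time: 1.62
tool_pos: [0.2436, -0.3655, 0.2424]
ee_rot: [3.142, -0.0, -0.338]
ft_force: [0.7, -0.2, 0.0]
opening: 0.302
```

```bash
python3 -c "
from h import *
print(get_state())"
```

```text
{'time': 1.6167, 'joints': array([-9.83128256e-01,  9.11006417e-02, -1.95780721e-01,  1.28365770e+00,
        1.75634018e-04,  2.49617473e+00]), 'dq': array([ 9.21371953e-01, -2.24910523e-01, -2.56125432e-01, -3.91973763e-02,
        1.17031416e-03,  2.18055142e+00]), 'effort': array([ -8.77239972, -41.60333991,  34.42930698,   0.53582098,
        -0.11477348,  -3.63386326]), 'tool_pos': array([ 0.24358274, -0.36554536,  0.24239496]), 'ee_rot': array([ 3.14157821e+00, -3.11163146e-04, -3.37710308e-01]), 'ft_force': array([ 0.69739782, -0.24548828,  0.02192742]), 'torque': array([-0.05687735, -0.05674428, -0.02304513]), 'opening': 0.3017606234262999}
```

Emit:
jog_arm --rows '[[[0.027,0.032,0],0.019,0],[[0.054,0.064,0],0.038,0],[[0.081,0.096,0],0.057,0],[[0.108,0.128,0],0.076,0],[[0.135,0.16,0],0.095,0]]'

```text
time: 2.03
tool_pos: [0.3781, -0.206, 0.2426]
ee_rot: [3.141, -0.001, 0.271]
ft_force: [1.0, -0.6, 0.3]
opening: -0.003
```

Emit:
jog_arm --rows '[[[0.03,0.036,0],0.019,0],[[0.06,0.072,0],0.038,0],[[0.09,0.108,0],0.057,0],[[0.12,0.144,0],0.076,0],[[0.15,0.18,0],0.095,0]]'

```text
time: 2.45
tool_pos: [0.5116, -0.0457, 0.2425]
ee_rot: [3.141, -0.0, 0.868]
ft_force: [1.3, 0.2, 0.3]
opening: -0.002
```

Emit:
jog_arm --rows '[[[0.01,0.014,-0.01],0.019,0],[[0.01,0.014,-0.03],0.038,0],[[0.01,0.014,-0.05],0.057,0],[[0.01,0.014,-0.05],0.076,0],[[0.01,0.014,-0.05],0.095,0]]'

```text
time: 2.87
tool_pos: [0.5199, -0.0333, 0.1909]
ee_rot: [-3.139, 0.0, 1.466]
ft_force: [-0.1, -0.1, 0.2]
opening: 0.001
```

Emit:
jog_arm --rows '[[[0.015,0.018,0],0.019,0],[[0.031,0.0365,0],0.038,0],[[0.031,0.0365,0],0.057,0],[[0.031,0.0365,0],0.057,0]]'

```text
time: 3.2
tool_pos: [0.5521, 0.0035, 0.192]
ee_rot: [-3.141, -0.0, 1.824]
ft_force: [-0.1, -0.9, 0.1]
opening: -0.004
```

```bash
python3 -c "
from h import *
s=snap('scene','s3.png')
im=s['pixels'][150:400,150:450]; cv2.imwrite('pics/s3.png',cv2.resize(im[:,:,::-1],None,fx=2.4,fy=2.4))
print(get_state())"
```

```text
{'time': 3.25, 'joints': array([ 5.63729809e-03,  3.04859226e-01, -5.07515689e-02,  1.21596578e+00,
       -1.18867401e-04,  1.33122807e+00]), 'dq': array([-0.01489496, -0.01142655, -0.0148789 ,  0.00137663, -0.00194017,
        0.07989372]), 'effort': array([ 6.88608270e-01, -5.76879537e+01,  3.43289530e+01, -1.49680548e-01,
        5.03709144e-02, -1.31585084e+00]), 'tool_pos': array([0.55157856, 0.00307428, 0.19199999]), 'ee_rot': array([-3.14080649e+00, -6.96661318e-05,  1.81600190e+00]), 'ft_force': array([ 0.62585341,  0.28919702, -0.07746465]), 'torque': array([-0.02419069,  0.06476862, -0.03270987]), 'opening': 0.0003507388417585567}
```

View pics/s3.png

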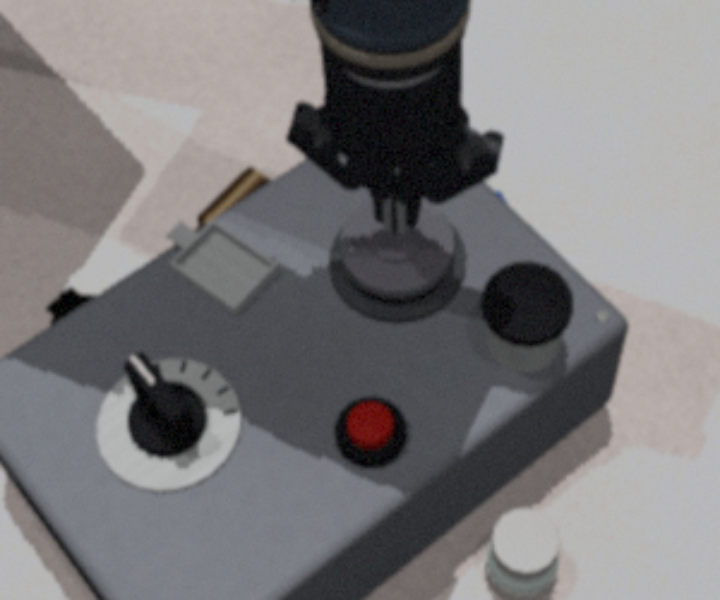

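Shut fingertips (crop ~395,235) stand right over the cap's centre. Now I press down, watching the force.

Emit:
jog_arm --rows '[[[0,0,-0.007],0,0],[[0,0,-0.014],0,0],[[0,0,-0.018],0,0],[[0,0,-0.021],0,0],[[0,0,-0.024],0,0]]'

```text
time: 3.67
tool_pos: [0.5509, 0.0023, 0.1682]
ee_rot: [-3.141, 0.0, 1.815]
ft_force: [-4.0, -1.2, 7.1]
opening: -0.001
```

Emit:
jog_arm --rows '[[[0,0,-0.001],0,0],[[0,0,-0.002],0,0],[[0,0,-0.003],0,0],[[0,0,-0.004],0,0],[[0,0,-0.004],0,0]]'

```text
time: 4.08
tool_pos: [0.5509, 0.0024, 0.1644]
ee_rot: [-3.141, 0.0, 1.816]
ft_force: [-2.7, -0.8, 4.5]
opening: -0.006
```

Emit:
jog_arm --rows '[[[0,0,-0.001],0,0],[[0,0,-0.002],0,0],[[0,0,-0.003],0,0],[[0,0,-0.003],0,0]]'

```text
time: 4.42
tool_pos: [0.5509, 0.0023, 0.1614]
ee_rot: [-3.141, 0.0, 1.816]
ft_force: [-2.6, -0.7, 5.0]
opening: -0.004
```

Emit:
jog_arm --rows '[[[0,0,-0.0005],0,0],[[0,0,-0.001],0,0],[[0,0,-0.001],0,0]]'

```text
time: 4.67
tool_pos: [0.5509, 0.0024, 0.161]
ee_rot: [-3.141, 0.0, 1.816]
ft_force: [-5.5, -0.1, 10.8]
opening: -0.0
```

Emit:
jog_arm --rows '[[[0,0,-0.0005],0,0],[[0,0,-0.001],0,0],[[0,0,-0.001],0,0]]'

```text
time: 4.92
tool_pos: [0.5509, 0.0024, 0.1609]
ee_rot: [3.141, 0.0, 1.815]
ft_force: [-7.5, -0.9, 19.4]
opening: 0.002
```

Emit:
jog_arm --rows '[[[0,0,-0.0005],0,0],[[0,0,-0.001],0,0],[[0,0,-0.001],0,0]]'

```text
time: 5.17
tool_pos: [0.551, 0.0024, 0.1608]
ee_rot: [3.14, 0.001, 1.816]
ft_force: [-11.9, 0.0, 27.9]
opening: -0.005
```

Emit:
jog_arm --rows '[[[0,0,0.02],0,0],[[0,0,0.05],0.01,0],[[-0.01,-0.02,0.077],0.03,0],[[-0.027,-0.057,0.077],0.049,45],[[-0.044,-0.094,0.077],0.068,45]]'

```text
time: 5.58
tool_pos: [0.5099, -0.088, 0.2367]
ee_rot: [3.14, 0.002, 2.24]
ft_force: [1.2, -0.3, 0.1]
opening: 0.27
```

Emit:
jog_arm --rows '[[[-0.016,-0.036,0],0.019,45],[[-0.032,-0.07,0],0.038,45],[[-0.032,-0.07,0],0.057,45],[[-0.032,-0.07,0],0.074,45],[[-0.032,-0.07,0],0.074,45]]'

```text
time: 6.0
tool_pos: [0.4769, -0.1584, 0.2352]
ee_rot: [-3.142, -0.0, 2.7]
ft_force: [0.7, 0.4, -0.3]
opening: 0.531
```

```bash
python3 fit.py; python3 -c "
from h import *
s=snap('wrist','w4.png');t=snap('scene')
im=t['pixels'][150:400,150:450]; cv2.imwrite('pics/s4.png',cv2.resize(im[:,:,::-1],None,fx=2.4,fy=2.4))
print(get_state())
print(s['origin'],s['rotation'])
print([ (q['p'],q['uv']) for q in spotter.place_of('wrist','knob_bar')])"
```

```text
top rect 0.5237818360328674 -0.0822722464799881 0.3607613742351532 0.24119490385055542 64.91534423828125 topz 0.1294989280728157
yaw -25.084655761718754
cap 1755 local [-0.0116  0.0897] [-0.0113  0.0909] z [0.1424 0.1457 0.1494 0.1512] pred [0.5529 0.0035]
knob 5616 local [-0.0203 -0.0511] [-0.0272 -0.0809] z [0.3134 0.4802 0.5788 0.5867] pred [ 0.4766 -0.1595]
button 477 local [0.0729 0.001 ] [0.075  0.0008] z [0.1407 0.1441 0.1526 0.154 ] pred [ 0.5917 -0.1141]
stub 957 local [0.0834 0.1152] [0.084  0.1151] z [0.1794 0.1815 0.1832 0.1844] pred [ 0.6495 -0.0142]
scene rect 0.521586537361145 -0.08240100741386414 0.359811007976532 0.24056711792945862 65.28447723388672 topz 0.1299409410424301
yaw -24.715522766113285
cap 1772 local [-0.0061  0.0865] [-0.0093  0.0899] z [0.1389 0.1458 0.1497 0.1516] pred [0.5501 0.0035]
knob 17664 local [ 0.0263 -0.0964] [ 0.0016 -0.0929] z [0.3111 0.569  0.6724 0.6953] pred [ 0.4749 -0.16  ]
button 603 local [ 0.0774 -0.0019] [ 0.0749 -0.0002] z [0.1409 0.1442 0.1527 0.1539] pred [ 0.5897 -0.1138]
stub 1117 local [0.0871 0.1122] [0.0853 0.1145] z [0.1786 0.1814 0.1833 0.1845] pred [ 0.6469 -0.0135]
{'time': 6.2, 'joints': array([-3.17618251e-01,  2.02798075e-01, -7.85398419e-02,  1.28963424e+00,
       -7.26538453e-05,  1.28622200e-01]), 'dq': array([ 0.0059994 ,  0.00109515,  0.00312567,  0.00184766,  0.00030211,
       -0.01571536]), 'effort': array([-4.06188564e-01, -5.09377456e+01,  3.44215608e+01,  3.95055336e-03,
       -1.34844793e-02,  1.28515661e-02]), 'tool_pos': array([ 0.47762092, -0.15703963,  0.2351854 ]), 'ee_rot': array([-3.14149805e+00, -1.65058937e-04,  2.69535220e+00]), 'ft_force': array([-0.8662537 ,  0.38630415, -0.05922046]), 'torque': array([-0.00095761, -0.05063839,  0.0608794 ]), 'opening': 0.5239753171177026}
[ 0.40332314 -0.1209909   0.36583859] [ 2.81664654e+00 -9.99872445e-04  1.12224336e+00]
[(0.89, [307.7, 244.5])]
```

View pics/w4.png

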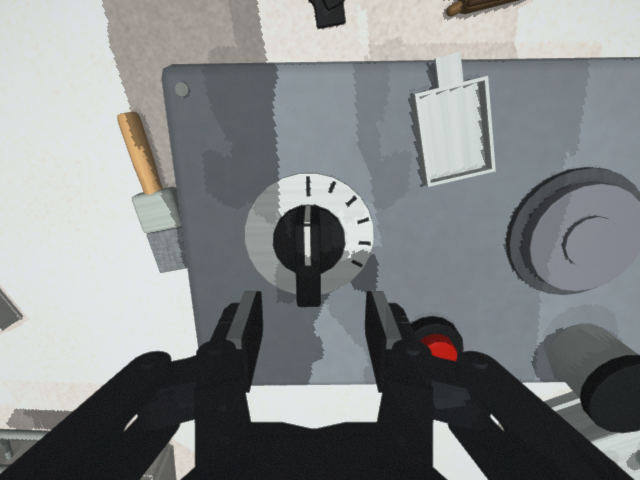

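View pics/s4.png

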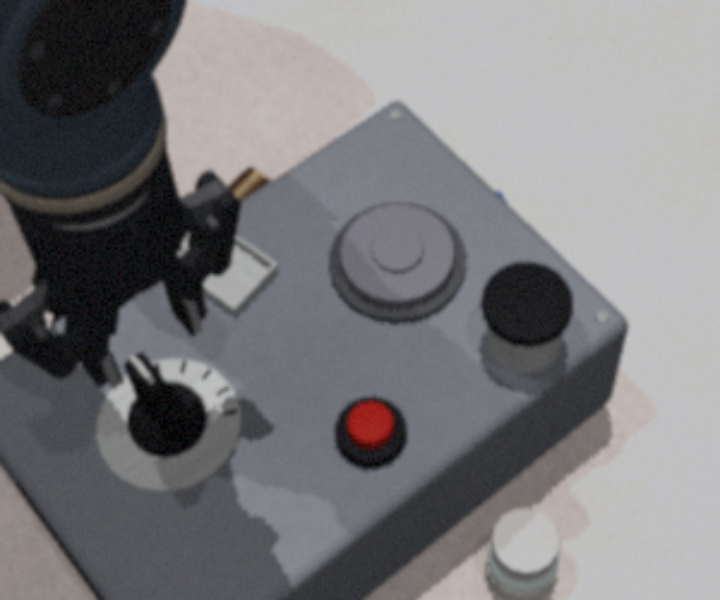

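```bash
python3 -c "
from fit import *
s=snap('wrist');P=cloud(s)
L=np.linalg.norm(P[...,:2]-[.476,-.16],axis=-1)
m=(L<.06)&(abs(P[...,2]-.182)<.008); x=P[m][:,:2]
print(len(x),np.median(P[m][:,2]),cv2.minAreaRect(x.astype(np.float32)))
hsv=s['pixels'].astype(int); 
# dial: brighter disc at ~.13-.14
d=(L<.055)&(abs(P[...,2]-.132)<.006)&(hsv.min(-1)>130)
y=P[d];print(len(y),np.median(y[:,2]),cv2.minEnclosingCircle(y[:,:2].astype(np.float32)))
sk=(L<.055)&(P[...,2]>.139)&(P[...,2]<.15); y=P[sk];print(len(y),cv2.minEnclosingCircle(y[:,:2].astype(np.float32)))
for z,u,v in [(.132,309.5,234),(.144,309,239),(.184,308,210),(.184,309,303)]: print(wz(s,u,v,z))
print(get_state()['tool_pos'],get_state()['ee_rot'])
"
```

```text
2207 0.1829020486626206 ((0.47467467188835144, -0.15872818231582642), (0.014009295031428337, 0.05066440999507904), 65.18953704833984)
7770 0.13273959008026798 ((0.47598856687545776, -0.1599576771259308), 0.055048733949661255)
2272 ((0.4740794897079468, -0.15833862125873566), 0.02474459446966648)
[ 0.4738 -0.157   0.132 ]
[ 0.4732 -0.1569  0.144 ]
[ 0.4461 -0.144   0.184 ]
[ 0.4951 -0.167   0.184 ]
[ 0.4777 -0.1569  0.2352] [-3.1415 -0.0001  2.697 ]
```

Emit:
jog_arm --rows '[[[-0.0027,-0.002,0],0.0016,45],[[-0.0027,-0.002,-0.02],0.0016,45],[[-0.0027,-0.002,-0.045],0.0016,45],[[-0.0027,-0.002,-0.065],0.0016,45],[[-0.0027,-0.002,-0.072],0.0016,45]]'

```text
time: 6.72
tool_pos: [0.4734, -0.1588, 0.1608]
ee_rot: [-3.141, -0.004, 2.709]
ft_force: [-1.2, 0.3, -0.6]
opening: 0.53
```

Emit:
jog_arm --rows '[[[0,0,0],0,25],[[0,0,0],0,25],[[0,0,0],0,25]]'

```text
time: 6.97
tool_pos: [0.4756, -0.1595, 0.1645]
ee_rot: [3.142, 0.002, 2.709]
ft_force: [-0.1, -0.4, 0.0]
opening: 0.289
```

```bash
python3 -c "
from h import *
s=snap('wrist','w5.png')
print(get_state())"
```

```text
{'time': 7.0167, 'joints': array([-3.23627771e-01,  2.36731246e-01, -2.20164251e-01,  1.11189619e+00,
       -1.12241255e-04,  1.09372023e-01]), 'dq': array([-0.00236322, -0.00099346, -0.00533888, -0.00392638, -0.00072863,
        0.0010659 ]), 'effort': array([ 1.44882305e-02, -5.11647570e+01,  3.22663128e+01,  1.60712743e-02,
       -4.89400936e-04,  1.10525805e-03]), 'tool_pos': array([ 0.47564891, -0.15957738,  0.16458293]), 'ee_rot': array([3.14148541e+00, 2.00491719e-03, 2.70859264e+00]), 'ft_force': array([-0.28918889, -1.10713074,  0.61853384]), 'torque': array([ 0.04792929,  0.01335524, -0.03657663]), 'opening': 0.29445779121421384}
```

View pics/w5.png

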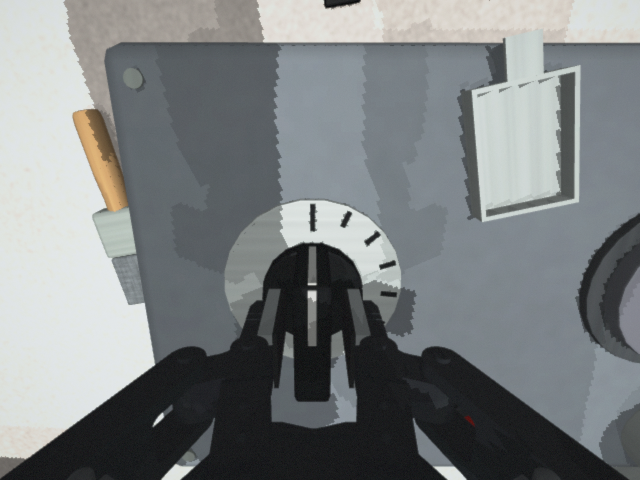

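The bar (312, 330) is centred and parallel between the pads, so I close on it.

Emit:
jog_arm --rows '[[[0,0,0],0,8],[[0,0,0],0,8],[[0,0,0],0,8],[[0,0,0],0,8],[[0,0,0],0,8]]' --newtons 60

```text
time: 7.43
tool_pos: [0.4753, -0.16, 0.1646]
ee_rot: [-3.141, 0.002, 2.708]
ft_force: [-3.1, -2.0, 5.1]
opening: 0.151
```

```bash
python3 -c "
from h import *
print(get_state())"
```

```text
{'time': 7.4333, 'joints': array([-3.24104587e-01,  2.36340542e-01, -2.20663415e-01,  1.11162501e+00,
       -1.04591754e-03,  1.09314736e-01]), 'dq': array([-0.00113948, -0.00127243,  0.00020573, -0.00162072, -0.0013821 ,
        0.00089151]), 'effort': array([ 1.41713262e+00, -4.88194585e+01,  3.11051488e+01, -4.57779318e-01,
        7.56975319e-01,  1.62505021e-02]), 'tool_pos': array([ 0.47533012, -0.160014  ,  0.16459588]), 'ee_rot': array([-3.14078943e+00,  2.26853272e-03,  2.70817311e+00]), 'ft_force': array([-3.1279463 , -2.00666351,  5.10712496]), 'torque': array([-0.40572824,  0.36773581,  0.00548803]), 'opening': 0.15066099536052138}
```

Emit:
jog_arm --rows '[[[0,0,0],-0.0133,8],[[0,0,0],-0.0267,8],[[0,0,0],-0.04,8],[[0,0,0],-0.0533,8],[[0,0,0],-0.0667,8]]'

```text
time: 7.85
tool_pos: [0.4753, -0.1601, 0.1646]
ee_rot: [3.141, 0.002, 2.285]
ft_force: [-1.1, -2.8, 5.4]
opening: 0.156
```

Emit:
jog_arm --rows '[[[0,0,0],0,8],[[0,0,0],0,8]]'

```text
time: 8.02
tool_pos: [0.4753, -0.16, 0.1646]
ee_rot: [3.142, 0.002, 2.289]
ft_force: [-2.1, -2.7, 5.4]
opening: 0.153
```

```bash
python3 -c "
from h import *
s=snap('wrist','w6.png')
print(get_state())"
```

```text
{'time': 8.0667, 'joints': array([-3.24100420e-01,  2.36383274e-01, -2.20630449e-01,  1.11164961e+00,
       -1.10215545e-03,  5.28411829e-01]), 'dq': array([ 0.00064986,  0.00033144, -0.00018142, -0.00070287,  0.00037576,
       -0.00437085]), 'effort': array([  1.43634841, -48.83353472,  31.09997392,  -0.43397083,
         0.84987625,   0.16785543]), 'tool_pos': array([ 0.47533245, -0.16003012,  0.16458656]), 'ee_rot': array([3.14146911e+00, 2.39773738e-03, 2.28907908e+00]), 'ft_force': array([-1.83695883, -2.3521253 ,  6.2825235 ]), 'torque': array([-0.44995331,  0.34594668,  0.09327172]), 'opening': 0.15284791893743319}
```

View pics/w6.png

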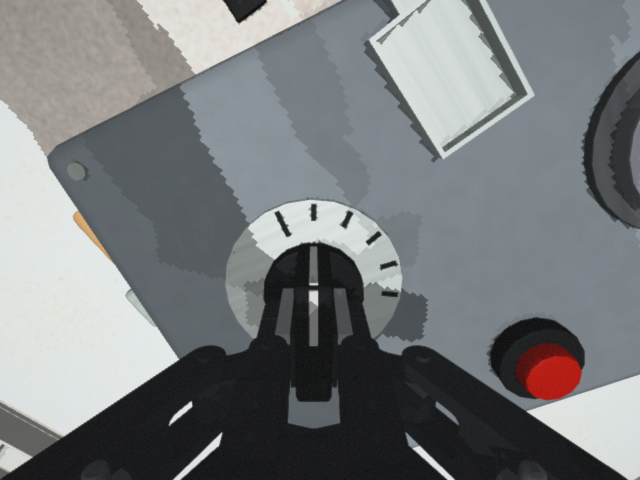

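The pointer lies on the first short tick (314, 212), with about 0.09 Nm of spring torque: one click. Next is the second.

Emit:
jog_arm --rows '[[[0,0,0],-0.0133,8],[[0,0,0],-0.0267,8],[[0,0,0],-0.04,8],[[0,0,0],-0.0533,8],[[0,0,0],-0.0667,8]]'

```text
time: 8.48
tool_pos: [0.4753, -0.1601, 0.1646]
ee_rot: [3.141, 0.002, 1.866]
ft_force: [-2.3, -2.3, 5.2]
opening: 0.149
```

Emit:
jog_arm --rows '[[[0,0,0],0,8],[[0,0,0],0,8]]'

```text
time: 8.65
tool_pos: [0.4753, -0.1601, 0.1646]
ee_rot: [3.141, 0.002, 1.87]
ft_force: [-1.7, -3.1, 6.1]
opening: 0.154
```

Emit:
jog_arm --rows '[[[0,0,0],-0.0133,8],[[0,0,0],-0.0267,8],[[0,0,0],-0.04,8],[[0,0,0],-0.0533,8],[[0,0,0],-0.0667,8]]'

```text
time: 9.07
tool_pos: [0.4752, -0.1601, 0.1646]
ee_rot: [3.14, 0.002, 1.447]
ft_force: [-2.1, -3.0, 6.3]
opening: 0.155
```

Emit:
jog_arm --rows '[[[0,0,0],0,8],[[0,0,0],0,8]]'

```text
time: 9.23
tool_pos: [0.4753, -0.1601, 0.1646]
ee_rot: [3.14, 0.002, 1.45]
ft_force: [-2.6, -1.9, 5.3]
opening: 0.156
```

```bash
python3 -c "
from h import *
s=snap('wrist','w7.png')
snap('top','t7.png')
print(get_state())"
```

```text
{'time': 9.3333, 'joints': array([-3.24164015e-01,  2.36378210e-01, -2.20612401e-01,  1.11179321e+00,
       -1.25687350e-03,  1.36643535e+00]), 'dq': array([-0.00010993,  0.00177289, -0.00033072,  0.00157511,  0.00041018,
       -0.00286407]), 'effort': array([  1.55069143, -48.77630711,  31.14291787,  -0.50617089,
         1.00815464,   0.13610606]), 'tool_pos': array([ 0.47525871, -0.16008727,  0.16459565]), 'ee_rot': array([3.13987710e+00, 1.63913714e-03, 1.45099062e+00]), 'ft_force': array([-2.70528906, -2.41997864,  5.89277762]), 'torque': array([-0.55329214,  0.44156286,  0.11557725]), 'opening': 0.1538026697528974}
```

View pics/w7.png

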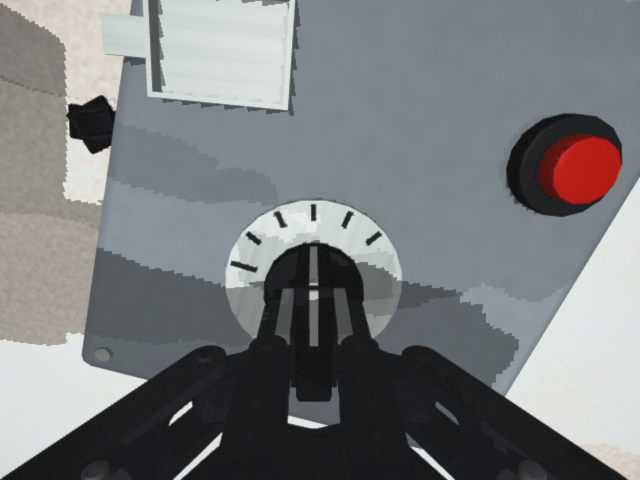

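View pics/t7.png

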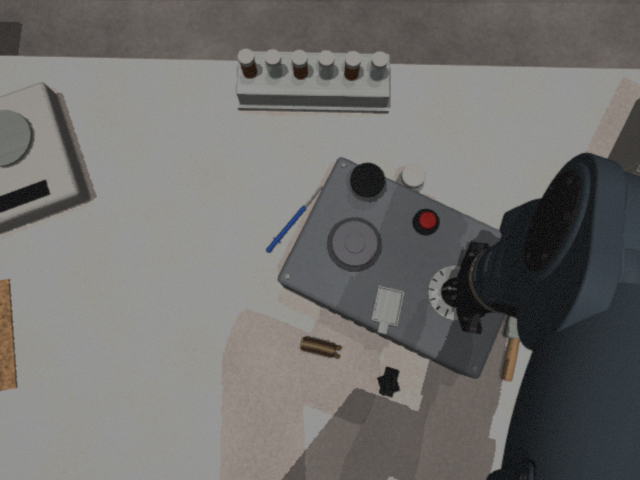

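The pointer is on the third short tick (313, 212). The long home tick and two short ones lie behind it, and two short ones ahead. The hand has turned 1.257 rad against 0.12 Nm, and the other things haven't moved. I'm handing it in while still holding the knob.

```bash
python3 -c "
from h import *
workorder.hand_in(); print(get_state()['time'],get_state()['ee_rot'])"
```

```text
the job is handed in; nothing more can be done
the job is handed in; nothing more can be done
```

I pressed the cap fully home, then turned the purge knob clockwise to its third stop. I handed the job in at about 9.3 s with the gripper still holding the knob there.

- **Cap:** it met a hard stop at 0.150 m, where force rose to 28 N with no further travel. Before the press the depth images put its top at about 0.161 m, and afterwards at about 0.150 m.
- **Knob:** I stopped at each click on the way. The hand turned 1.257 rad in all, and at the end the pointer sat on the third short tick. The torque was 0.116 Nm, close to the spring's stated 0.12 Nm at that stop. It never went on towards the fourth.
- **Everything else:** I did not touch the red button. In the last top picture the other things look unmoved, though the arm partly hides the brush.

No check failed or disagreed, beyond the two fixed cameras differing by about 2–3 mm, roughly the stated calibration. A state reading I tried after handing in was refused, so I have no reading from the final second.

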